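# Find the tired presser spring

### The job

One of the three presser springs on the wooden nest board has gone soft. Check them one after the other from left to right: press the rolled tip gently all the way down to its stop, hold it there for a moment and feel how much force it takes, without bearing down hard on the stop. Then lift the unit with the soft spring out and set it down upright, without dropping it, in the red reject tray; leave the two sound units in their pockets and disturb nothing else.

Things in the scene. Friction and masses are not known exactly. Their poses are not given: they have to be found in the camera images.
- unit_a: one of three presser-spring units that look alike, loose in a pocket, 0.2 to 0.4 kg: grey foot 112 (x) x 36 (y) x 8 mm; at its +x end a clamp block 36 x 28 mm, centred at x = +37 mm, from 8 to 44.5 mm high (screw heads to 49): grip its 28 mm along y. Centre of mass near x = +20 mm. Stop stud at x = -44. Origin: centre of the underside, z up. The letter tells neither spring nor pocket
- unit_b: one of three presser-spring units that look alike, loose in a pocket, 0.2 to 0.4 kg: grey foot 112 (x) x 36 (y) x 8 mm; at its +x end a clamp block 36 x 28 mm, centred at x = +37 mm, from 8 to 44.5 mm high (screw heads to 49): grip its 28 mm along y. Centre of mass near x = +20 mm. Stop stud at x = -44. Origin: centre of the underside, z up. The letter tells neither spring nor pocket
- unit_c: one of three presser-spring units that look alike, loose in a pocket, 0.2 to 0.4 kg: grey foot 112 (x) x 36 (y) x 8 mm; at its +x end a clamp block 36 x 28 mm, centred at x = +37 mm, from 8 to 44.5 mm high (screw heads to 49): grip its 28 mm along y. Centre of mass near x = +20 mm. Stop stud at x = -44. Origin: centre of the underside, z up. The letter tells neither spring nor pocket
- leaf_a: steel leaf spring of unit_a, 16 mm wide, clamped at the block, 64 mm free towards -x. Origin: top of its rolled tip (10 mm roll), where to press; at rest (-44, 0, 47.5) mm in the unit's frame. It gives 7.5 to 10 mm down to its stop stud (each set differently). Force grows evenly with travel: 7 to 10 N at the stop if sound, under 5 N if soft; then rises steeply. Over 22 N spoils it
- leaf_b: steel leaf spring of unit_b, 16 mm wide, clamped at the block, 64 mm free towards -x. Origin: top of its rolled tip (10 mm roll), where to press; at rest (-44, 0, 47.5) mm in the unit's frame. It gives 7.5 to 10 mm down to its stop stud (each set differently). Force grows evenly with travel: 7 to 10 N at the stop if sound, under 5 N if soft; then rises steeply. Over 22 N spoils it
- leaf_c: steel leaf spring of unit_c, 16 mm wide, clamped at the block, 64 mm free towards -x. Origin: top of its rolled tip (10 mm roll), where to press; at rest (-44, 0, 47.5) mm in the unit's frame. It gives 7.5 to 10 mm down to its stop stud (each set differently). Force grows evenly with travel: 7 to 10 N at the stop if sound, under 5 N if soft; then rises steeply. Over 22 N spoils it
- nest_board: wooden nest board fixed on the table, 138 (x) x 184 (y) mm, with three pockets 116 x 40 mm side by side, 60 mm apart along y and 6 mm deep; its thickness differs from start to start: its top is 12 to 16 mm above the table, a unit in each with 2 mm play round its foot; origin: centre, 6 mm below the pocket floors; +y to the robot's left, x along the units
- reject_tray: shallow red plastic tray, empty, fixed on the table between robot and board; 98 (x) x 144 (y) mm over the rim, 88 x 134 mm inside, 18 mm high, floor 3 mm thick; a unit fits in lengthwise, along the tray's y. Origin under its centre
- oil_bottle: cream bottle of machine oil with a red spout, 46 x 50 x 128 mm, standing; origin under its centre; a bystander
- spool_2: yellow thread spool, 35 mm in diameter, 55 mm tall, standing; origin under its centre; a bystander
- tailor_chalk: white triangle of tailor chalk, 37 x 40 x 7 mm, lying flat; origin under its centre; a bystander

How it is judged:
On the way, in this order (a step that is already met when the one before it is completed fails the run):
1. the tip of the spring in the left pocket (robot's left, +y of the board) is pressed to its stop and held there for 0.3 s (((z of leaf_a in the frame of unit_a below 0.0386 m and y of unit_a in the frame of nest_board between 0.03 and 0.1 m) or (z of leaf_b in the frame of unit_b below 0.0396 m and y of unit_b in the frame of nest_board between 0.03 and 0.1 m) or (z of leaf_c in the frame of unit_c below 0.0406 m and y of unit_c in the frame of nest_board between 0.03 and 0.1 m))), for 0.3 s.
2. then the one in the middle pocket, in the same way (((z of leaf_a in the frame of unit_a below 0.0386 m and y of unit_a in the frame of nest_board between -0.03 and 0.03 m) or (z of leaf_b in the frame of unit_b below 0.0396 m and y of unit_b in the frame of nest_board between -0.03 and 0.03 m) or (z of leaf_c in the frame of unit_c below 0.0406 m and y of unit_c in the frame of nest_board between -0.03 and 0.03 m))), for 0.3 s.
3. then the one in the right pocket, in the same way (((z of leaf_a in the frame of unit_a below 0.0386 m and y of unit_a in the frame of nest_board between -0.1 and -0.03 m) or (z of leaf_b in the frame of unit_b below 0.0396 m and y of unit_b in the frame of nest_board between -0.1 and -0.03 m) or (z of leaf_c in the frame of unit_c below 0.0406 m and y of unit_c in the frame of nest_board between -0.1 and -0.03 m))), for 0.3 s.
At the end, for the whole second after the job is handed in: the unit with the soft spring (which the judge knows by its tip having set by 0.2 mm, too little to see) stands upright (within 0.1 rad), released and at rest on the floor of the red tray; the two sound units still stand in their pockets, within 12 mm of where they began (((z of leaf_a in the frame of unit_a below 0.04755 m and x of unit_a in the frame of reject_tray between -0.035 and 0.035 m and y of unit_a in the frame of reject_tray between -0.02 and 0.02 m and z of unit_a in the frame of reject_tray below 0.008 m and angle between unit_a's own z axis and vertical below 0.1 rad and linear speed of unit_a below 0.02 m/s and contact force between unit_a and the fingers below 0.1 N) or (z of leaf_a in the frame of unit_a above 0.04755 m and distance of unit_a from where it was at the start of the episode below 0.012 m and angle between unit_a's own z axis and vertical below 0.08 rad)) and ((z of leaf_b in the frame of unit_b below 0.04755 m and x of unit_b in the frame of reject_tray between -0.035 and 0.035 m and y of unit_b in the frame of reject_tray between -0.02 and 0.02 m and z of unit_b in the frame of reject_tray below 0.008 m and angle between unit_b's own z axis and vertical below 0.1 rad and linear speed of unit_b below 0.02 m/s and contact force between unit_b and the fingers below 0.1 N) or (z of leaf_b in the frame of unit_b above 0.04755 m and distance of unit_b from where it was at the start of the episode below 0.012 m and angle between unit_b's own z axis and vertical below 0.08 rad)) and ((z of leaf_c in the frame of unit_c below 0.04755 m and x of unit_c in the frame of reject_tray between -0.035 and 0.035 m and y of unit_c in the frame of reject_tray between -0.02 and 0.02 m and z of unit_c in the frame of reject_tray below 0.008 m and angle between unit_c's own z axis and vertical below 0.1 rad and linear speed of unit_c below 0.02 m/s and contact force between unit_c and the fingers below 0.1 N) or (z of leaf_c in the frame of unit_c above 0.04755 m and distance of unit_c from where it was at the start of the episode below 0.012 m and angle between unit_c's own z axis and vertical below 0.08 rad))); the robot touches nothing.
It fails at once if a spring's leaf or tip is loaded with more than 22 N (contact force between any of leaf_a, leaf_b, leaf_c and anything else above 22 N).
It fails at once if a unit is let go in the air, more than 25 mm above the table ((height (world z) of unit_a above 0.025 m and contact force between unit_a and the fingers below 0.1 N) or (height (world z) of unit_b above 0.025 m and contact force between unit_b and the fingers below 0.1 N) or (height (world z) of unit_c above 0.025 m and contact force between unit_c and the fingers below 0.1 N)).
It fails at once if a bystander (oil bottle, yellow spool, chalk) is shifted by more than 20 mm or the bottle or spool is tipped (distance of any of oil_bottle, spool_2, tailor_chalk from where it was at the start of the episode above 0.02 m or angle between any of oil_bottle, spool_2's own z axis and vertical above 0.3 rad).
It also fails if it takes over 70 s, if anything falls off the work surface, if the arm or the gripper's body presses on something with over 40 N, if the wrist force passes 120 N, or if a joint passes its speed limit or range.

### The arm

A 7-joint arm with a two-finger parallel gripper is mounted at the origin on a cart in front of the work surface, level with it; the furniture and walls round the work are solid. World frame = base frame: x ahead of the robot, y to its left, z up, the work surface at z = 0. Lengths are in m, angles in rad, forces in N, time in s.
With the tool pointing down it reaches from about 0.4 to 0.9 m from the base axis. Payload 5.6 kg.
Tool frame: the origin (TCP) lies between the finger pads; the fingertips stand 22 mm ahead of it and the grasp point (between the pads) lies 3 mm ahead of it; z points along the fingers, y is the line along which they close (so a half turn about z gives the same grasp; the last joint's range is limited). The gripper opens to 92 mm and grips with 3 to 60 N. Pads are 20 mm wide; open, the fingers measure 128 mm over their backs; the gripper's body (75 mm by 189 mm) begins 69 mm behind the grasp point.
Start: joints at [1.1, 0.468, -0.012, 1.603, 0.006, 1.071, -0.056], TCP at [0.27, -0.591, 0.237] pointing down, gripper open.
Joint ranges: [-2.53, 2.53], [-0.31, 2.02], [-1.57, 1.55], [0.28, 2.44], [-1.29, 4.43], [0.15, 1.84], [-2.92, 2.92]. Speed limits (rad/s): [2.57, 2.57, 3.14, 3.14, 3.14, 3.14, 3.14].

### API

Orientations are given as a rotation vector (axis times angle).
In Python, from cell import monitor, capture, r, outline_of, mark_of gives the robot as it stands. The module is installed in compiled form; this text tells all that it offers.
- The arm moves only by the tool servo_tool, never from a script. Its argument "motion" is a list of rows, each an object with "linear": the shift along the tool's x, y, z in units of 25 mm (1.0 is 25 mm), a list of three; "delta_rot": the turn, a rotation vector about the tool's x, y, z in rad, a list of three; "fingers": the finger opening in mm, from 0 to 91.9. A call has 1 to 5 rows; each row is the pose to reach, as a shift and turn from the pose commanded when the call began, along the tool's axes at that moment; what a row does not reach only later rows make up. A row lasts 1/12 s, in which the tool goes at most 41.7 mm and 7.16 degrees, less where a joint would pass 70% of its speed; a pose out of reach is approached as far as the arm can. A call with a gripper value outside its range is refused whole. The fingers move at their own pace and stop on an object; the grip force is fixed at half the most. Time passes only in rows, so rows that repeat a pose let the fingers close. It gives the time, the measured TCP pose, the force, the opening and the grip force at its end, in the units of the state.
- monitor.observe(): the state, without advancing time (a new reading comes with each control period).
- capture(name): name is "side" or "top"; returns a dict with "image" (420x560x3 uint8, red, green, blue), "fx", "fy", "cx", "cy" (pixels), "R" (3x3) and "t" (3): a world point X has camera coordinates R X + t. Camera axes: x right, y down, z forward; pixel columns grow to the right and rows downward; lengths in m; the calibration is good to about 2 mm. A picture is of the moment at which its call begins. There is no depth.
- r.job_done(): hands the job in; it is judged then, once.
Trained networks look in a picture, given as the dict that the camera call returned (one of the last four; its "shot" number tells which), for a name from the list of things; names that differ only in an ending like _2 or _b are one class to them, and where a whole thing is asked for, a point or a joint stands for the part that bears it (a point fixed in the world has none). Each returns a list of dicts, best first, with "score" (0 to 1); they miss things now and then, are a little off and sometimes report something else, mostly with a low value. They report only what shows in the picture. A call takes as long as a camera call.
- outline_of(picture, thing): "pixels" (420x560 bool, what is visible of it) and "position" ([column, row] as shares, 0 to 1, of the picture: columns of its width, rows of its height, amid what is visible of it).
- mark_of(picture, thing): "position" ([column, row] as shares, 0 to 1, of the picture: columns of its width, rows of its height: a listed point, or the origin of a listed thing).
The state is a dict: "clock": time; "q": joint angles; "dq": joint speeds; "joint_efforts": joint torques, N m; "eef_pos": TCP position; "orientation": TCP orientation; "contact_force": force on the tool from outside, world axes, zero at the start; "moment": the same for the moment, N m; "finger_gap": finger opening in m; "grip_force": force on a finger pad.
Only numpy, scipy, OpenCV 4.12 (cv2) and the standard library are available. Lean on these libraries where they do the work, as an engineer would, in place of code of your own. Each camera call takes 0.05 s, during which the arm holds its last target. There are 200 camera calls.

## Working session

There is one attempt and no reset: what is moved stays moved. The work goes in short steps, Python scripts to look and compute and a tool call to move; the robot and the scene stay as the last step left them, time stands still between calls to the robot, and variables do not carry over. Pictures are saved under pics/ and viewed, at most 10 in all, crops included, and the job is handed in when it is done.

Besides the shell and the picture viewer there is one more tool, called after "Call:" by a JSON object that holds its "method" and its "body", one argument or row to a line. servo_tool: Moves the arm, as the interface text tells. Its arguments: {"type":"object","properties":{"motion":{"type":"array","items":{"type":"object","properties":{"linear":{"type":"array","items":{"type":"number"}},"delta_rot":{"type":"array","items":{"type":"number"}},"fingers":{"type":"number"}}}}},"required":["motion"]}

```bash
mkdir -p pics; cat > h.py <<'E'
import numpy as np, cv2
from cell import monitor, capture, r, outline_of, mark_of
def P(c): return np.c_[c['R'],c['t']]
def proj(c,X):
    p=np.asarray(c['R'])@X+c['t']; return np.array([c['fx']*p[0]/p[2]+c['cx'],c['fy']*p[1]/p[2]+c['cy']])
def ray(c,uv):
    R=np.asarray(c['R']); d=R.T@np.array([(uv[0]-c['cx'])/c['fx'],(uv[1]-c['cy'])/c['fy'],1]); o=-R.T@np.asarray(c['t']); return o,d
def atz(c,uv,z):
    o,d=ray(c,uv); return o+d*(z-o[2])/d[2]
def tri(c1,u1,c2,u2):
    A=[];b=[]
    for c,u in((c1,u1),(c2,u2)):
        o,d=ray(c,u); d=d/np.linalg.norm(d); M=np.eye(3)-np.outer(d,d); A.append(M); b.append(M@o)
    x=np.linalg.lstsq(np.vstack(A),np.hstack(b),rcond=None)[0]
    return x,[np.linalg.norm(proj(c,x)-u) for c,u in((c1,u1),(c2,u2))]
E
python3 - <<'E'
from h import *
s=monitor.observe(); print({k:np.round(v,3) for k,v in s.items()})
cs={n:capture(n) for n in('side','top')}
for n,c in cs.items():
    cv2.imwrite(f'pics/{n}0.png',c['image'][:,:,::-1])
    print(n,np.round(-np.asarray(c['R']).T@c['t'],3),c['fx'])
    for t in ['leaf_a','unit_a','nest_board','reject_tray','oil_bottle','spool_2','tailor_chalk']:
        print(t,[(np.round(m['position']*np.array([560,420]),1).tolist(),round(m['score'],2)) for m in mark_of(c,t)[:5]])
E
```

```text
{'clock': np.float64(0.0), 'q': array([ 1.1  ,  0.468, -0.012,  1.604,  0.006,  1.071, -0.056]), 'dq': array([-0.001, -0.001, -0.   , -0.   ,  0.   ,  0.   , -0.   ]), 'joint_efforts': array([-0.0000e+00, -5.2059e+01, -1.3000e-02, -2.4375e+01, -5.7000e-02,
        1.7000e-02,  0.0000e+00]), 'eef_pos': array([ 0.269, -0.591,  0.236]), 'orientation': array([-3.068e+00, -6.660e-01,  1.000e-03]), 'contact_force': array([-0.316,  0.753, -0.521]), 'moment': array([-0.023,  0.008, -0.004]), 'grip_force': np.float64(0.0), 'finger_gap': np.float64(0.092)}
side [0.496 1.141 0.481] 432.2383737090703
leaf_a [([277.8, 202.0], 0.64), ([265.4, 180.0], 0.64), ([271.2, 193.8], 0.4)]
unit_a [([249.6, 200.5], 0.98), ([254.7, 212.5], 0.96), ([255.0, 222.9], 0.88)]
nest_board [([254.9, 213.5], 0.78), ([250.1, 198.1], 0.34)]
reject_tray [([336.6, 211.7], 0.7)]
oil_bottle [([300.4, 299.1], 0.81)]
spool_2 [([223.0, 278.7], 0.55)]
tailor_chalk [([288.8, 270.2], 0.52)]
top [0.311 0.384 0.921] 500.04335005411775
leaf_a [([347.5, 208.6], 0.81), ([316.1, 218.3], 0.75), ([384.8, 203.1], 0.7)]
unit_a [([305.5, 200.0], 0.87), ([370.1, 184.0], 0.78), ([339.8, 192.7], 0.6)]
nest_board [([339.5, 190.5], 0.69)]
reject_tray [([349.3, 295.7], 0.97), ([335.9, 189.9], 0.26)]
oil_bottle []
spool_2 [([212.8, 174.7], 0.78)]
tailor_chalk [([227.5, 232.2], 0.57)]
```

View pics/top0.png

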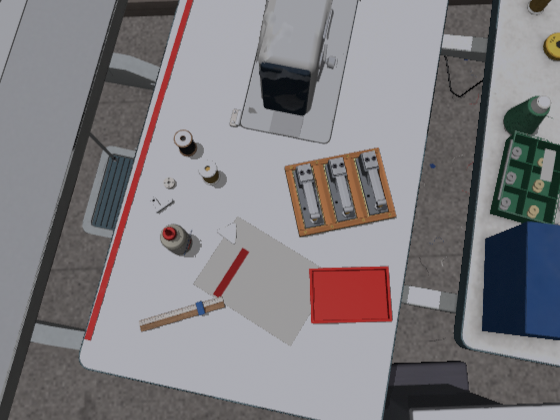

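View pics/side0.png

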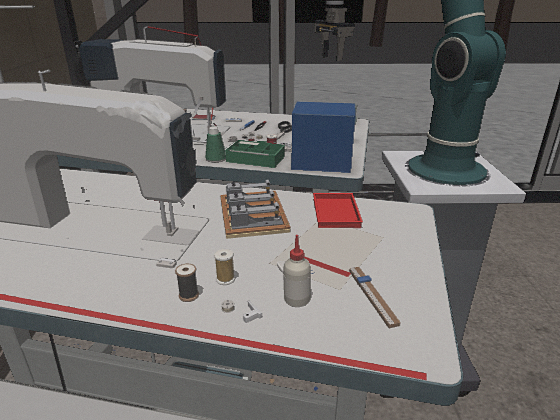

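The top view shows the board at (340,190) with its three units, their blocks away from the robot and tips toward the tray at (350,295). The spool is at (209,172), the bottle at (175,237) and the chalk at (229,231). In the side view the board is at (255,213), the tray at (337,210), and the sewing-machine head stands close to the board's far side.

```bash
python3 - <<'E'
from h import *
S=np.array([560,420])
s,t=capture('side'),capture('top')
g=lambda c,n,k:sorted([m['position']*S for m in mark_of(c,n)[:k]],key=lambda p:p[0])
lt=g(t,'leaf_a',3); ls=sorted(g(s,'leaf_a',3),key=lambda p:-p[1])
ut=g(t,'unit_a',3); us=sorted(g(s,'unit_a',3),key=lambda p:-p[1])
for n,A,B in(('leaf',lt,ls),('unit',ut,us)):
    for a,b in zip(A,B): x,e=tri(t,a,s,b); print(n,x.round(4),np.round(e,1),'at z.06/.014',atz(t,a,.058 if n=='leaf' else .011).round(4))
for n in('nest_board','reject_tray'):
    a=mark_of(t,n)[0]['position']*S;b=mark_of(s,n)[0]['position']*S
    print(n,tri(t,a,s,b),atz(t,a,0).round(4))
for n,z in(('reject_tray',.018),('nest_board',.014)):
    o=outline_of(t,n)[0]; m=o['pixels'].astype(np.uint8)
    c=max(cv2.findContours(m,0,1)[0],key=cv2.contourArea).reshape(-1,2)
    w=np.array([atz(t,p,z)[:2] for p in c],np.float32)
    q=cv2.minAreaRect(w*1000); print(n,q)
for n in('oil_bottle','spool_2','tailor_chalk'):
  for m in mark_of(s,n)[:1]: print(n,atz(s,m['position']*S,0).round(3))
big=cv2.resize(t['image'][130:340,260:420],None,fx=2.8,fy=2.8,interpolation=2) 
cv2.imwrite('pics/topc.png',cv2.resize(t['image'][135:240,270:410],(800,600),interpolation=2)[:,:,::-1])
cv2.imwrite('pics/sidec.png',cv2.resize(s['image'][150:255,160:300],(800,600),interpolation=2)[:,:,::-1])
E
```

```text
leaf [0.4882 0.3152 0.0535] [2.4 2. ] at z.06/.014 [0.4916 0.3149 0.058 ]
leaf [0.5016 0.2533 0.0484] [0.6 0.5] at z.06/.014 [0.5006 0.2546 0.058 ]
leaf [0.5177 0.1962 0.0574] [0.9 0.7] at z.06/.014 [0.5158 0.1966 0.058 ]
unit [0.5322 0.3207 0.0072] [0.6 0.5] at z.06/.014 [0.5324 0.3208 0.011 ]
unit [0.5458 0.2692 0.01  ] [1.1 0.9] at z.06/.014 [0.5433 0.2696 0.011 ]
unit [0.5586 0.2033 0.0077] [1.6 1.2] at z.06/.014 [0.5608 0.2035 0.011 ]
nest_board (array([0.54515458, 0.26803627, 0.00321951]), [np.float64(1.3789619541207565), np.float64(1.1359468750058053)]) [0.5487 0.2673 0.    ]Traceback (most recent call last):
  File "<stdin>", line 10, in <module>
IndexError: list index out of range
```

```bash
python3 - <<'E'
from h import *
S=np.array([560,420])
s,t=capture('side'),capture('top')
hsv=cv2.cvtColor(t['image'],cv2.COLOR_RGB2HSV)
red=(((hsv[...,0]<6)|(hsv[...,0]>174))&(hsv[...,1]>150)).astype(np.uint8); red[:, :300]=0
brd=outline_of(t,'nest_board'); tr=outline_of(t,'reject_tray'); print(len(brd),len(tr))
def fit(m,zs,n):
    c=max(cv2.findContours(m.astype(np.uint8),0,1)[0],key=cv2.contourArea).reshape(-1,2)
    for z in zs:
        q=cv2.minAreaRect(np.array([atz(t,p,z)[:2]*1000 for p in c],np.float32)); print(n,z,np.round(q[0],1),np.round(q[1],1),round(q[2],1))
fit(red,(0,.018),'redtray')
if tr: fit(tr[0]['pixels'],(.018,),'tray')
if brd: fit(brd[0]['pixels'],(.010,.014),'board')
for n in('oil_bottle','spool_2','tailor_chalk'):
  for m in mark_of(s,n)[:1]: print(n,atz(s,m['position']*S,0).round(3))
for c,y,x,n in((t,135,270,'topc'),(s,150,160,'sidec')):
    cv2.imwrite(f'pics/{n}.png',cv2.resize(c['image'][y:y+105,x:x+140],(800,600),interpolation=2)[:,:,::-1])
# overlay check of the unit model in both
E
```

```text
1 3
redtray 0 [355.5 254.9] [145.7  97.9] 89.4
redtray 0.018 [354.6 257.4] [142.9  96. ] 89.4
tray 0.018 [356.1 257.2] [146.8 100.8] 89.6
board 0.01 [548.8 263. ] [141.6 186.5] 9.6
board 0.014 [547.8 263.6] [141.  185.6] 9.6
oil_bottle [ 0.457  0.574 -0.   ]
spool_2 [0.589 0.513 0.   ]
tailor_chalk [0.471 0.487 0.   ]
```

View pics/topc.png

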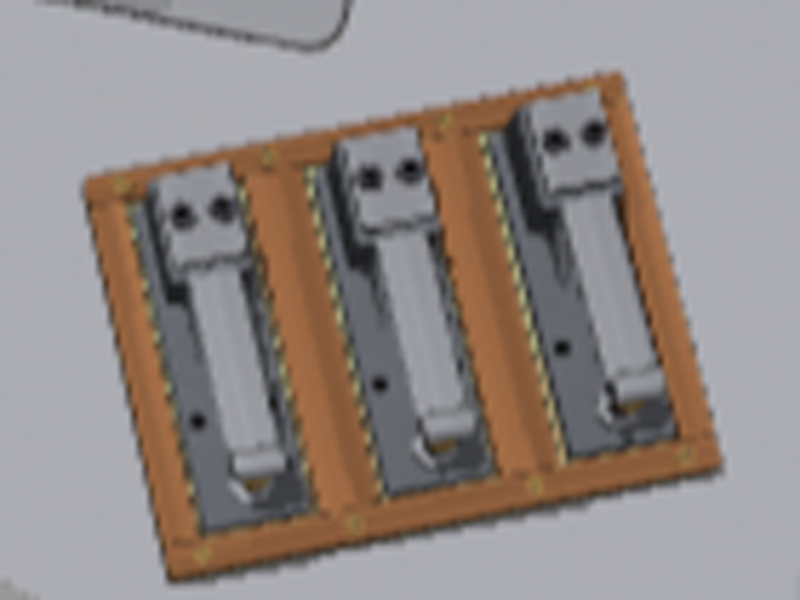

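View pics/sidec.png

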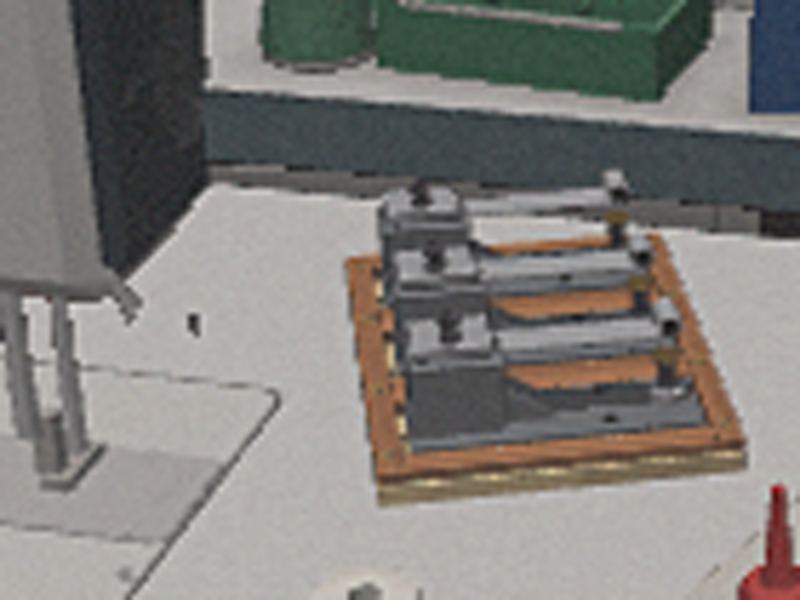

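The crops are clear. In the top crop the rolled tips are at about (258,461), (446,423) and (637,385), and the block tops at (200,220), (388,183) and (572,145). In the side crop the tips are at about (665,310), (640,245) and (615,180). No stray objects sit near the board, and the machine head is beyond its left end.

```bash
python3 - <<'E'
from h import *
s,t=capture('side'),capture('top')
k=5.714
T=lambda p:np.array([270,135])+np.array(p)/k
D=lambda p:np.array([160,150])+np.array(p)/k
tp=[(258,461),(446,423),(637,385)]; sp=[(665,310),(640,245),(615,180)]; bl=[(200,220),(388,183),(572,145)]
for a,b,c in zip(tp,sp,bl):
    x,e=tri(t,T(a),s,D(b)); q=atz(t,T(c),.053); p=atz(t,T(a),.056)
    print('tip',x.round(4),np.round(e,1),p.round(4)[:2],'block',q.round(4),'yaw',np.degrees(np.arctan2(*(q-p)[1::-1])).round(1), np.linalg.norm((q-p)[:2]).round(4))
# board corners, top and bottom edges in side
for n,c,p in(('top',t,[T((85,180)),T((620,75)),T((720,465)),T((170,580))]),('side',s,[D((380,490)),D((745,455)),D((655,238)),D((347,260))])):
    print(n,[atz(c,u,.014)[:2].round(4).tolist() for u in p])
# board thickness: side near corner top vs bottom
for u in((380,482),(380,503)): print(atz(s,D(u),0).round(4))
# machine head lower corner (front) in both
o=monitor.observe(); from scipy.spatial.transform import Rotation as Ro
print(Ro.from_rotvec(o['orientation']).as_matrix().round(3))
E
```

```text
tip [0.4916 0.3149 0.0539] [0.5 0.4] [0.492 0.315] block [0.5712 0.3291 0.053 ] yaw 10.1 0.0804
tip [0.5014 0.2558 0.0527] [0.7 0.6] [0.502  0.2561] block [0.5812 0.269  0.053 ] yaw 9.3 0.0803
tip [0.5115 0.1956 0.0539] [0.5 0.4] [0.512 0.196] block [0.5917 0.2098 0.053 ] yaw 9.9 0.0809
top [[0.598, 0.3641], [0.6281, 0.1842], [0.4942, 0.162], [0.4628, 0.3419]]
side [[0.5946, 0.3774], [0.4619, 0.3557], [0.494, 0.1697], [0.626, 0.1885]]
[ 0.598   0.3488 -0.    ]
[0.5967 0.3637 0.    ]
[[ 0.91   0.415 -0.   ]
 [ 0.415 -0.91  -0.   ]
 [-0.     0.    -1.   ]]
```

```bash
python3 - <<'E'
from h import *
s,t=capture('side'),capture('top')
for u in((292,168),(352,170)):
    p=atz(s,u,0); print('base',p.round(3))
for u in((293,104),(355,103)):
  for v in((485,230),(484,318),(540,238),(530,330)): x,e=tri(s,u,t,v); print(u,v,x.round(3),np.round(e,1))
for z in(0,.2,.3): print(z,[atz(t,u,z)[:2].round(3).tolist() for u in((497,229),(483,318),(540,235),(528,336))])
for z in(.1,.15,.2,.25,.3): print('head',z,[atz(t,u,z)[:2].round(3).tolist() for u in((264,107),(305,115))],[atz(s,u,z)[:2].round(3).tolist() for u in((145,192),(180,203),(195,180))])
E
```

```text
base [ 0.443 -0.016  0.   ]
base [0.272 0.003 0.   ]
(293, 104) (485, 230) [0.438 0.081 0.208] [3.4 5.7]
(293, 104) (484, 318) [0.377 0.097 0.212] [29.1 51. ]
(293, 104) (540, 238) [ 0.431 -0.01   0.184] [4.3 7.8]
(293, 104) (530, 330) [0.365 0.029 0.197] [30.4 56.1]
(355, 103) (485, 230) [0.363 0.119 0.242] [26.9 46.8]
(355, 103) (484, 318) [0.302 0.104 0.218] [1.7 3. ]
(355, 103) (540, 238) [0.35  0.038 0.223] [26.  47.6]
(355, 103) (530, 330) [0.286 0.034 0.2  ] [0.5 1. ]
0 [[0.466, -0.028], [0.305, 0.018], [0.452, -0.107], [0.27, -0.059]]
0.2 [[0.432, 0.061], [0.306, 0.097], [0.421, -0.0], [0.279, 0.037]]
0.3 [[0.415, 0.106], [0.307, 0.137], [0.406, 0.053], [0.283, 0.085]]
head 0.1 [[0.681, 0.399], [0.664, 0.327]] [[0.757, 0.345], [0.677, 0.395], [0.665, 0.287]]
head 0.15 [[0.659, 0.398], [0.642, 0.331]] [[0.723, 0.449], [0.653, 0.493], [0.643, 0.399]]
head 0.2 [[0.636, 0.397], [0.621, 0.334]] [[0.689, 0.554], [0.63, 0.591], [0.621, 0.512]]
head 0.25 [[0.614, 0.396], [0.599, 0.337]] [[0.654, 0.659], [0.606, 0.689], [0.599, 0.624]]
head 0.3 [[0.591, 0.395], [0.578, 0.341]] [[0.62, 0.763], [0.582, 0.787], [0.576, 0.736]]
```

```bash
python3 - <<'E'
from h import *
s,t=capture('side'),capture('top')
a=cv2.resize(t['image'][200:350,400:560],(426,400),interpolation=2);b=cv2.resize(s['image'][80:200,230:390],(374,280),interpolation=2)
o=np.zeros((400,800,3),np.uint8);o[:,:426]=a;o[:280,426:]=b
cv2.imwrite('pics/box.png',o[:,:,::-1])
E
```

```text
(no output)
```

View pics/box.png

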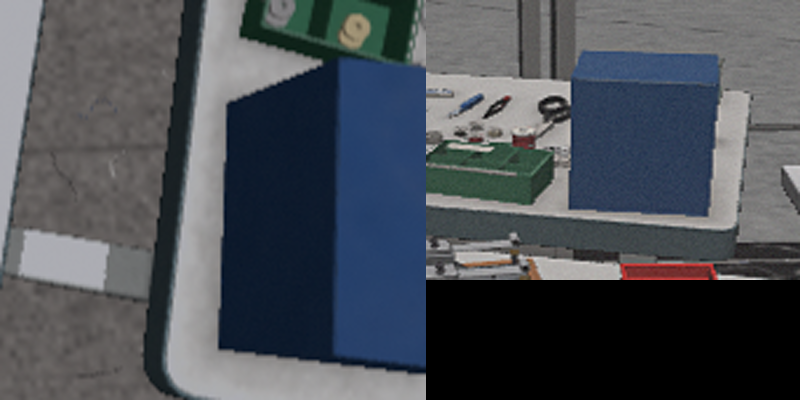

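The box's near face is visible in both views. In the top view the base edge runs (485,239)–(482,331) and the top edge (534,222)–(526,336). In the side view the top edge runs (292,113)–(355,116) and the base (292,169)–(352,172). It lies on the way from the start to the board.

```bash
python3 - <<'E'
from h import *
s,t=capture('side'),capture('top')
for u,v in(((292,169),(485,239)),((352,172),(482,331)),((292.5,113.4),(527,223)),((355,116),(526,334))):
    print(tri(s,u,t,v))
# second machine head
for y in(-.2,-.4): 
  for u in((225,100),(225,50),(130,130)):
    o,d=ray(s,u); print(y,u,(o+d*(y-o[1])/d[1]).round(2))
E
```

```text
(array([ 0.4454487 , -0.00131723,  0.00359337]), [np.float64(0.7376260032325898), np.float64(1.1356365127871233)])
(array([0.27893444, 0.02439877, 0.00359511]), [np.float64(1.1303156028857182), np.float64(1.7836391638765408)])
(array([ 0.44490222, -0.00161158,  0.16418763]), [np.float64(0.4573982472224586), np.float64(0.7964206047654087)])
(array([0.27988928, 0.0218261 , 0.16243165]), [np.float64(0.18861679593450048), np.float64(0.3393186813387689)])
-0.2 (225, 100) [ 0.64 -0.2   0.15]
-0.2 (225, 50) [ 0.63 -0.2   0.3 ]
-0.2 (130, 130) [ 0.95 -0.2   0.06]
-0.4 (225, 100) [ 0.67 -0.4   0.1 ]
-0.4 (225, 50) [ 0.66 -0.4   0.27]
-0.4 (130, 130) [ 1.02 -0.4  -0.  ]
```

Call:
{"method": "servo_tool", "body": {
  "motion": [
    {"linear": [0,0,-1.5],"delta_rot": [0,0,0.1],"fingers": 0},
    {"linear": [0,0,-3],"delta_rot": [0,0,0.2],"fingers": 0},
    {"linear": [0,0,-4],"delta_rot": [0,0,0.257],"fingers": 0},
    {"linear": [1.2,-1.1,-4],"delta_rot": [0,0,0.257],"fingers": 0},
    {"linear": [2.4,-2.2,-4],"delta_rot": [0,0,0.257],"fingers": 0}
  ]
}}

```text
clock: 2.47
eef_pos: [0.3006, -0.518, 0.3384]
orientation: [3.127, 0.26, 0.002]
contact_force: [0.9, 1.1, -0.4]
finger_gap: 0.0607
grip_force: 0.0
```

Call:
{"method": "servo_tool", "body": {
  "motion": [
    {"linear": [0.9,-1.3,0]},
    {"linear": [1.8,-2.6,0]},
    {"linear": [2.7,-3.9,0]},
    {"linear": [3.6,-5.2,0]},
    {"linear": [4.5,-6.5,0],"fingers": 0}
  ]
}}

```text
schema error: expected keys linear, delta_rot, fingers
```

Call:
{"method": "servo_tool", "body": {
  "motion": [
    {"linear": [0.7,-1.4,0]},
    {"linear": [1.4,-2.8,0]},
    {"linear": [2.1,-4.2,0]},
    {"linear": [2.8,-5.6,0]},
    {"linear": [3.0,-7.0,0],"fingers": 0}
  ]
}}

```text
schema error: expected keys linear, delta_rot, fingers
```

Call:
{"method": "servo_tool", "body": {
  "motion": [
    {"linear": [0.9,-1.3,0],"delta_rot": [0,0,0],"fingers": 0},
    {"linear": [1.8,-2.6,0],"delta_rot": [0,0,0],"fingers": 0},
    {"linear": [2.7,-3.9,0],"delta_rot": [0,0,0],"fingers": 0},
    {"linear": [3.6,-5.2,0],"delta_rot": [0,0,0],"fingers": 0},
    {"linear": [4.5,-6.5,0],"delta_rot": [0,0,0],"fingers": 0}
  ]
}}

```text
clock: 2.88
eef_pos: [0.3851, -0.3354, 0.3369]
orientation: [3.13, 0.268, 0.001]
contact_force: [0.5, -0.5, -0.4]
finger_gap: 0.0273
grip_force: 0.0
```

Call:
{"method": "servo_tool", "body": {
  "motion": [
    {"linear": [0.7,-1.4,0],"delta_rot": [0,0,0],"fingers": 0},
    {"linear": [1.4,-2.8,0],"delta_rot": [0,0,0],"fingers": 0},
    {"linear": [2.1,-4.2,0],"delta_rot": [0,0,0],"fingers": 0},
    {"linear": [2.8,-5.6,0],"delta_rot": [0,0,0],"fingers": 0},
    {"linear": [3.0,-7.0,0],"delta_rot": [0,0,0],"fingers": 0}
  ]
}}

```text
clock: 3.3
eef_pos: [0.4303, -0.1495, 0.3369]
orientation: [3.13, 0.271, 0.003]
contact_force: [0.5, 0.5, 0.5]
finger_gap: 0.0003
grip_force: 0.0
```

Call:
{"method": "servo_tool", "body": {
  "motion": [
    {"linear": [0.5,-1.5,0],"delta_rot": [0,0,0],"fingers": 0},
    {"linear": [1.0,-3.0,0],"delta_rot": [0,0,0],"fingers": 0},
    {"linear": [1.5,-4.5,0],"delta_rot": [0,0,0],"fingers": 0},
    {"linear": [2.0,-6.0,0],"delta_rot": [0,0,0],"fingers": 0},
    {"linear": [2.5,-7.5,0],"delta_rot": [0,0,0],"fingers": 0}
  ]
}}

```text
clock: 3.72
eef_pos: [0.4585, 0.0452, 0.337]
orientation: [3.13, 0.267, 0.002]
contact_force: [0.8, -0.7, -0.3]
finger_gap: 0.0004
grip_force: 0.0
```

Call:
{"method": "servo_tool", "body": {
  "motion": [
    {"linear": [0.5,-1.5,0],"delta_rot": [0,0,0],"fingers": 0},
    {"linear": [1.0,-3.0,0],"delta_rot": [0,0,0],"fingers": 0},
    {"linear": [1.5,-4.5,0],"delta_rot": [0,0,0],"fingers": 0},
    {"linear": [2.0,-6.0,0],"delta_rot": [0,0,0],"fingers": 0},
    {"linear": [2.5,-7.5,0],"delta_rot": [0,0,0],"fingers": 0}
  ]
}}

```text
clock: 4.13
eef_pos: [0.4884, 0.2405, 0.3369]
orientation: [3.13, 0.267, 0.001]
contact_force: [0.9, -0.7, 0.6]
finger_gap: 0.0006
grip_force: 0.0
```

Call:
{"method": "servo_tool", "body": {
  "motion": [
    {"linear": [0.3,-1.3,0],"delta_rot": [0,0,0],"fingers": 0},
    {"linear": [0.6,-2.5,0.5],"delta_rot": [0,0,0],"fingers": 0},
    {"linear": [0.6,-2.7,2.0],"delta_rot": [0,0,0],"fingers": 0},
    {"linear": [0.6,-2.7,3.5],"delta_rot": [0,0,0],"fingers": 0},
    {"linear": [0.6,-2.7,5.0],"delta_rot": [0,0,0],"fingers": 0}
  ]
}}

```text
clock: 4.55
eef_pos: [0.4914, 0.3089, 0.2104]
orientation: [-3.129, -0.27, -0.002]
contact_force: [0.2, 1.0, -0.7]
finger_gap: 0.0007
grip_force: 0.0
```

Call:
{"method": "servo_tool", "body": {
  "motion": [
    {"linear": [0,0,1.2],"delta_rot": [0,0,0],"fingers": 0},
    {"linear": [0,0,2.4],"delta_rot": [0,0,0],"fingers": 0},
    {"linear": [0,0,3.2],"delta_rot": [0,0,0],"fingers": 0},
    {"linear": [0,0,3.2],"delta_rot": [0,0,0],"fingers": 0},
    {"linear": [0,0,3.2],"delta_rot": [0,0,0],"fingers": 0}
  ]
}}

```text
clock: 4.97
eef_pos: [0.4913, 0.3077, 0.1311]
orientation: [3.13, 0.268, -0.003]
contact_force: [0.4, -0.5, 0.4]
finger_gap: 0.0003
grip_force: 0.0
```

Call:
{"method": "servo_tool", "body": {
  "motion": [
    {"linear": [0.05,-0.3,0.5],"delta_rot": [0,0,0],"fingers": 0},
    {"linear": [0.05,-0.3,1.0],"delta_rot": [0,0,0],"fingers": 0},
    {"linear": [0.05,-0.3,1.5],"delta_rot": [0,0,0],"fingers": 0},
    {"linear": [0.05,-0.3,1.5],"delta_rot": [0,0,0],"fingers": 0}
  ]
}}

```text
clock: 5.3
eef_pos: [0.4904, 0.3145, 0.0917]
orientation: [3.128, 0.268, -0.005]
contact_force: [-0.2, -0.4, -0.6]
finger_gap: 0.0006
grip_force: 0.0
```

```bash
python3 - <<'E'
from h import *
s,t=capture('side'),capture('top')
o=np.hstack([cv2.resize(c['image'][y:y+105,x:x+80],(400,525),interpolation=2) for c,y,x in((t,140,280),(s,125,220))])
cv2.imwrite('pics/ap.png',o[:,:,::-1]); 
E
```

```text
(no output)
```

View pics/ap.png

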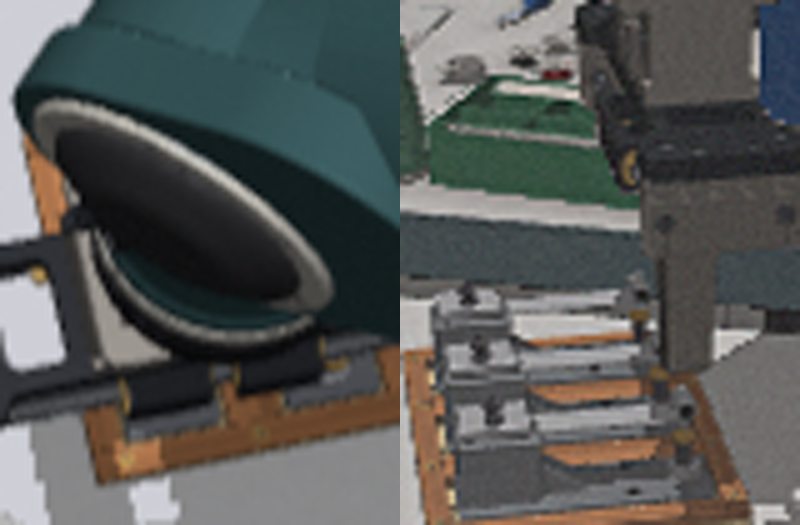

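The side crop shows the closed finger at about (690,370), directly above the left unit's rolled tip at (685,400), about 1 cm clear.

Call:
{"method": "servo_tool", "body": {
  "motion": [
    {"linear": [0,0,0.3],"delta_rot": [0,0,0],"fingers": 0},
    {"linear": [0,0,0.48],"delta_rot": [0,0,0],"fingers": 0},
    {"linear": [0,0,0.48],"delta_rot": [0,0,0],"fingers": 0}
  ]
}}

```text
clock: 5.65
eef_pos: [0.4912, 0.3149, 0.0812]
orientation: [3.129, 0.267, -0.002]
contact_force: [-1.2, -0.6, 0.7]
finger_gap: 0.0004
grip_force: 0.0
```

Call:
{"method": "servo_tool", "body": {
  "motion": [
    {"linear": [0,0,0.08],"delta_rot": [0,0,0],"fingers": 0},
    {"linear": [0,0,0.08],"delta_rot": [0,0,0],"fingers": 0}
  ]
}}

```text
clock: 5.82
eef_pos: [0.4915, 0.3153, 0.0799]
orientation: [3.13, 0.268, -0.0]
contact_force: [-0.1, -0.3, 0.5]
finger_gap: 0.0001
grip_force: 0.0
```

Call:
{"method": "servo_tool", "body": {
  "motion": [
    {"linear": [0,0,0.08],"delta_rot": [0,0,0],"fingers": 0},
    {"linear": [0,0,0.08],"delta_rot": [0,0,0],"fingers": 0}
  ]
}}

```text
clock: 5.98
eef_pos: [0.4917, 0.3155, 0.078]
orientation: [-3.13, -0.268, -0.0]
contact_force: [0.1, 0.2, 0.4]
finger_gap: 0.0002
grip_force: 0.3
```

Call:
{"method": "servo_tool", "body": {
  "motion": [
    {"linear": [0,0,0.08],"delta_rot": [0,0,0],"fingers": 0},
    {"linear": [0,0,0.08],"delta_rot": [0,0,0],"fingers": 0}
  ]
}}

```text
clock: 6.15
eef_pos: [0.4916, 0.3155, 0.0761]
orientation: [-3.13, -0.268, -0.0]
contact_force: [-0.4, -0.0, 2.2]
finger_gap: 0.0006
grip_force: 1.2
```

Call:
{"method": "servo_tool", "body": {
  "motion": [
    {"linear": [0,0,0.08],"delta_rot": [0,0,0],"fingers": 0},
    {"linear": [0,0,0.08],"delta_rot": [0,0,0],"fingers": 0}
  ]
}}

```text
clock: 6.32
eef_pos: [0.4915, 0.3155, 0.0741]
orientation: [-3.13, -0.268, -0.0]
contact_force: [-1.1, -0.6, 4.2]
finger_gap: 0.0006
grip_force: 2.1
```

Call:
{"method": "servo_tool", "body": {
  "motion": [
    {"linear": [0,0,0.08],"delta_rot": [0,0,0],"fingers": 0},
    {"linear": [0,0,0.08],"delta_rot": [0,0,0],"fingers": 0}
  ]
}}

```text
clock: 6.48
eef_pos: [0.4914, 0.3155, 0.0722]
orientation: [3.13, 0.268, -0.0]
contact_force: [-2.4, -0.2, 6.1]
finger_gap: 0.0006
grip_force: 3.0
```

Call:
{"method": "servo_tool", "body": {
  "motion": [
    {"linear": [0,0,0.04],"delta_rot": [0,0,0],"fingers": 0},
    {"linear": [0,0,0.04],"delta_rot": [0,0,0],"fingers": 0}
  ]
}}

```text
clock: 6.65
eef_pos: [0.4914, 0.3156, 0.0714]
orientation: [3.13, 0.268, -0.0]
contact_force: [-2.2, -0.8, 6.3]
finger_gap: 0.0004
grip_force: 3.4
```

Call:
{"method": "servo_tool", "body": {
  "motion": [
    {"linear": [0,0,0.04],"delta_rot": [0,0,0],"fingers": 0},
    {"linear": [0,0,0.04],"delta_rot": [0,0,0],"fingers": 0}
  ]
}}

```text
clock: 6.82
eef_pos: [0.4914, 0.3156, 0.0705]
orientation: [3.13, 0.268, -0.0]
contact_force: [-2.2, 0.0, 8.1]
finger_gap: 0.0005
grip_force: 3.8
```

Call:
{"method": "servo_tool", "body": {
  "motion": [
    {"linear": [0,0,0.03],"delta_rot": [0,0,0],"fingers": 0},
    {"linear": [0,0,0.03],"delta_rot": [0,0,0],"fingers": 0}
  ]
}}

```text
clock: 6.98
eef_pos: [0.4914, 0.3156, 0.0698]
orientation: [3.13, 0.268, -0.0]
contact_force: [-1.8, -1.1, 7.8]
finger_gap: 0.0002
grip_force: 4.0
```

Call:
{"method": "servo_tool", "body": {
  "motion": [
    {"linear": [0,0,0.02],"delta_rot": [0,0,0],"fingers": 0},
    {"linear": [0,0,0.02],"delta_rot": [0,0,0],"fingers": 0}
  ]
}}

```text
clock: 7.15
eef_pos: [0.4914, 0.3156, 0.0694]
orientation: [3.13, 0.268, -0.0]
contact_force: [-3.1, -1.2, 8.5]
finger_gap: 0.0002
grip_force: 4.2
```

Call:
{"method": "servo_tool", "body": {
  "motion": [
    {"linear": [0,0,0.02],"delta_rot": [0,0,0],"fingers": 0},
    {"linear": [0,0,0.02],"delta_rot": [0,0,0],"fingers": 0}
  ]
}}

```text
clock: 7.32
eef_pos: [0.4914, 0.3156, 0.069]
orientation: [3.13, 0.268, 0.0]
contact_force: [-3.0, -0.7, 8.9]
finger_gap: 0.0004
grip_force: 4.4
```

Call:
{"method": "servo_tool", "body": {
  "motion": [
    {"linear": [0,0,0.02],"delta_rot": [0,0,0],"fingers": 0},
    {"linear": [0,0,0.02],"delta_rot": [0,0,0],"fingers": 0}
  ]
}}

```text
clock: 7.48
eef_pos: [0.4914, 0.3156, 0.0686]
orientation: [3.13, 0.268, 0.0]
contact_force: [-3.8, -2.2, 11.3]
finger_gap: 0.0002
grip_force: 5.1
```

Call:
{"method": "servo_tool", "body": {
  "motion": [
    {"linear": [0,0,0.02],"delta_rot": [0,0,0],"fingers": 0},
    {"linear": [0,0,0.02],"delta_rot": [0,0,0],"fingers": 0}
  ]
}}

```text
clock: 7.65
eef_pos: [0.4914, 0.3156, 0.0684]
orientation: [3.13, 0.268, 0.0]
contact_force: [-3.5, -2.1, 12.0]
finger_gap: 0.0004
grip_force: 6.2
```

Call:
{"method": "servo_tool", "body": {
  "motion": [
    {"linear": [0,0,0],"delta_rot": [0,0,0],"fingers": 0},
    {"linear": [0,0,0],"delta_rot": [0,0,0],"fingers": 0},
    {"linear": [0,0,0],"delta_rot": [0,0,0],"fingers": 0},
    {"linear": [0,0,0],"delta_rot": [0,0,0],"fingers": 0},
    {"linear": [0,0,0],"delta_rot": [0,0,0],"fingers": 0}
  ]
}}

```text
clock: 8.07
eef_pos: [0.4914, 0.3156, 0.0685]
orientation: [3.13, 0.268, 0.0]
contact_force: [-3.9, -1.0, 12.4]
finger_gap: 0.0004
grip_force: 6.0
```

Call:
{"method": "servo_tool", "body": {
  "motion": [
    {"linear": [0,0,-0.5],"delta_rot": [0,0,0],"fingers": 0},
    {"linear": [0,0,-1.2],"delta_rot": [0,0,0],"fingers": 0},
    {"linear": [0,1.2,-1.2],"delta_rot": [0,0,0],"fingers": 0},
    {"linear": [0,2.4,-1.2],"delta_rot": [0,0,0],"fingers": 0},
    {"linear": [0,2.4,-1.2],"delta_rot": [0,0,0],"fingers": 0}
  ]
}}

```text
clock: 8.48
eef_pos: [0.5035, 0.2494, 0.0968]
orientation: [3.126, 0.256, -0.001]
contact_force: [0.1, -1.0, -0.4]
finger_gap: 0.0002
grip_force: 0.0
```

Call:
{"method": "servo_tool", "body": {
  "motion": [
    {"linear": [0,0,0.4],"delta_rot": [0,0,0],"fingers": 0},
    {"linear": [0,0,0.7],"delta_rot": [0,0,0],"fingers": 0},
    {"linear": [0,0,0.7],"delta_rot": [0,0,0],"fingers": 0},
    {"linear": [0,0,0.7],"delta_rot": [0,0,0],"fingers": 0}
  ]
}}

```text
clock: 8.82
eef_pos: [0.5007, 0.2573, 0.0788]
orientation: [-3.13, -0.271, 0.003]
contact_force: [0.3, -0.1, -0.3]
finger_gap: 0.0003
grip_force: 0.0
```

Call:
{"method": "servo_tool", "body": {
  "motion": [
    {"linear": [0,0,0.12],"delta_rot": [0,0,0],"fingers": 0},
    {"linear": [0,0,0.12],"delta_rot": [0,0,0],"fingers": 0}
  ]
}}

```text
clock: 8.98
eef_pos: [0.5014, 0.2573, 0.0764]
orientation: [-3.129, -0.27, 0.001]
contact_force: [-0.7, 0.1, 0.9]
finger_gap: 0.0004
grip_force: 0.4
```

Call:
{"method": "servo_tool", "body": {
  "motion": [
    {"linear": [0,0,0.08],"delta_rot": [0,0,0],"fingers": 0},
    {"linear": [0,0,0.08],"delta_rot": [0,0,0],"fingers": 0}
  ]
}}

```text
clock: 9.15
eef_pos: [0.5016, 0.257, 0.0748]
orientation: [-3.129, -0.269, -0.0]
contact_force: [-1.0, 0.8, 1.5]
finger_gap: 0.0002
grip_force: 0.8
```

Call:
{"method": "servo_tool", "body": {
  "motion": [
    {"linear": [0,0,0.06],"delta_rot": [0,0,0],"fingers": 0},
    {"linear": [0,0,0.06],"delta_rot": [0,0,0],"fingers": 0}
  ]
}}

```text
clock: 9.32
eef_pos: [0.5017, 0.2568, 0.0734]
orientation: [-3.129, -0.268, -0.0]
contact_force: [-0.6, 0.1, 1.7]
finger_gap: 0.0003
grip_force: 1.1
```

Call:
{"method": "servo_tool", "body": {
  "motion": [
    {"linear": [0,0,0.06],"delta_rot": [0,0,0],"fingers": 0},
    {"linear": [0,0,0.06],"delta_rot": [0,0,0],"fingers": 0}
  ]
}}

```text
clock: 9.48
eef_pos: [0.5017, 0.2567, 0.0718]
orientation: [-3.13, -0.268, -0.0]
contact_force: [-2.6, 2.2, 2.1]
finger_gap: 0.0005
grip_force: 1.4
```

Call:
{"method": "servo_tool", "body": {
  "motion": [
    {"linear": [0,0,0.03],"delta_rot": [0,0,0],"fingers": 0},
    {"linear": [0,0,0.03],"delta_rot": [0,0,0],"fingers": 0}
  ]
}}

```text
clock: 9.65
eef_pos: [0.5017, 0.2566, 0.0711]
orientation: [-3.13, -0.268, -0.0]
contact_force: [-1.0, 1.9, 3.4]
finger_gap: 0.0005
grip_force: 1.5
```

Call:
{"method": "servo_tool", "body": {
  "motion": [
    {"linear": [0,0,0.03],"delta_rot": [0,0,0],"fingers": 0},
    {"linear": [0,0,0.03],"delta_rot": [0,0,0],"fingers": 0}
  ]
}}

```text
clock: 9.82
eef_pos: [0.5017, 0.2565, 0.0703]
orientation: [-3.13, -0.268, -0.0]
contact_force: [-1.9, 2.6, 2.9]
finger_gap: 0.0007
grip_force: 1.7
```

Call:
{"method": "servo_tool", "body": {
  "motion": [
    {"linear": [0,0,0.02],"delta_rot": [0,0,0],"fingers": 0},
    {"linear": [0,0,0.02],"delta_rot": [0,0,0],"fingers": 0}
  ]
}}

```text
clock: 9.98
eef_pos: [0.5018, 0.2565, 0.0699]
orientation: [-3.13, -0.268, -0.0]
contact_force: [-1.6, 2.0, 4.4]
finger_gap: 0.0003
grip_force: 1.9
```

Call:
{"method": "servo_tool", "body": {
  "motion": [
    {"linear": [0,0,0.02],"delta_rot": [0,0,0],"fingers": 0},
    {"linear": [0,0,0.02],"delta_rot": [0,0,0],"fingers": 0}
  ]
}}

```text
clock: 10.15
eef_pos: [0.5018, 0.2565, 0.0696]
orientation: [-3.13, -0.268, -0.0]
contact_force: [-2.7, 2.0, 6.5]
finger_gap: 0.0005
grip_force: 3.1
```

Call:
{"method": "servo_tool", "body": {
  "motion": [
    {"linear": [0,0,0.02],"delta_rot": [0,0,0],"fingers": 0},
    {"linear": [0,0,0.02],"delta_rot": [0,0,0],"fingers": 0}
  ]
}}

```text
clock: 10.32
eef_pos: [0.5018, 0.2566, 0.0694]
orientation: [-3.13, -0.268, -0.0]
contact_force: [-3.4, 1.7, 9.2]
finger_gap: 0.0004
grip_force: 4.2
```

Call:
{"method": "servo_tool", "body": {
  "motion": [
    {"linear": [0,0,0.01],"delta_rot": [0,0,0],"fingers": 0},
    {"linear": [0,0,0.01],"delta_rot": [0,0,0],"fingers": 0},
    {"linear": [0,0,0.01],"delta_rot": [0,0,0],"fingers": 0},
    {"linear": [0,0,0.01],"delta_rot": [0,0,0],"fingers": 0},
    {"linear": [0,0,0.01],"delta_rot": [0,0,0],"fingers": 0}
  ]
}}

```text
clock: 10.73
eef_pos: [0.5018, 0.2566, 0.0693]
orientation: [-3.13, -0.268, -0.001]
contact_force: [-3.1, 1.5, 9.3]
finger_gap: 0.0003
grip_force: 4.6
```

Call:
{"method": "servo_tool", "body": {
  "motion": [
    {"linear": [0,0,-0.5],"delta_rot": [0,0,0],"fingers": 0},
    {"linear": [0,0,-1.2],"delta_rot": [0,0,0],"fingers": 0},
    {"linear": [0,1.2,-1.2],"delta_rot": [0,0,0],"fingers": 0},
    {"linear": [0,2.4,-1.2],"delta_rot": [0,0,0],"fingers": 0},
    {"linear": [0,2.4,-1.2],"delta_rot": [0,0,0],"fingers": 0}
  ]
}}

```text
clock: 11.15
eef_pos: [0.5138, 0.1891, 0.0984]
orientation: [3.125, 0.254, -0.001]
contact_force: [0.6, -0.2, 0.1]
finger_gap: 0.0004
grip_force: 0.0
```

Call:
{"method": "servo_tool", "body": {
  "motion": [
    {"linear": [0,0,0.4],"delta_rot": [0,0,0],"fingers": 0},
    {"linear": [0,0,0.7],"delta_rot": [0,0,0],"fingers": 0},
    {"linear": [0,0,0.76],"delta_rot": [0,0,0],"fingers": 0},
    {"linear": [0,0,0.76],"delta_rot": [0,0,0],"fingers": 0}
  ]
}}

```text
clock: 11.48
eef_pos: [0.5109, 0.1978, 0.0784]
orientation: [3.13, 0.271, -0.004]
contact_force: [-0.2, -0.6, -0.5]
finger_gap: -0.0001
grip_force: 0.1
```

Call:
{"method": "servo_tool", "body": {
  "motion": [
    {"linear": [0,0,0.1],"delta_rot": [0,0,0],"fingers": 0},
    {"linear": [0,0,0.1],"delta_rot": [0,0,0],"fingers": 0}
  ]
}}

```text
clock: 11.65
eef_pos: [0.5115, 0.1981, 0.0768]
orientation: [-3.13, -0.27, 0.001]
contact_force: [-1.3, 0.1, 1.3]
finger_gap: 0.0003
grip_force: 0.9
```

Call:
{"method": "servo_tool", "body": {
  "motion": [
    {"linear": [0,0,0.06],"delta_rot": [0,0,0],"fingers": 0},
    {"linear": [0,0,0.06],"delta_rot": [0,0,0],"fingers": 0}
  ]
}}

```text
clock: 11.82
eef_pos: [0.5116, 0.198, 0.0756]
orientation: [-3.129, -0.269, 0.0]
contact_force: [-1.8, 1.0, 3.1]
finger_gap: 0.0002
grip_force: 1.4
```

Call:
{"method": "servo_tool", "body": {
  "motion": [
    {"linear": [0,0,0.08],"delta_rot": [0,0,0],"fingers": 0},
    {"linear": [0,0,0.08],"delta_rot": [0,0,0],"fingers": 0}
  ]
}}

```text
clock: 11.98
eef_pos: [0.5117, 0.1978, 0.0736]
orientation: [-3.13, -0.269, 0.0]
contact_force: [-2.9, 1.2, 4.7]
finger_gap: 0.0005
grip_force: 2.3
```

Call:
{"method": "servo_tool", "body": {
  "motion": [
    {"linear": [0,0,0.06],"delta_rot": [0,0,0],"fingers": 0},
    {"linear": [0,0,0.06],"delta_rot": [0,0,0],"fingers": 0}
  ]
}}

```text
clock: 12.15
eef_pos: [0.5116, 0.1978, 0.0723]
orientation: [-3.13, -0.268, 0.0]
contact_force: [-2.4, 2.0, 5.5]
finger_gap: 0.001
grip_force: 3.0
```

Call:
{"method": "servo_tool", "body": {
  "motion": [
    {"linear": [0,0,0.03],"delta_rot": [0,0,0],"fingers": 0},
    {"linear": [0,0,0.03],"delta_rot": [0,0,0],"fingers": 0}
  ]
}}

```text
clock: 12.32
eef_pos: [0.5116, 0.1978, 0.0716]
orientation: [-3.13, -0.269, 0.0]
contact_force: [-3.6, 1.6, 7.2]
finger_gap: 0.0006
grip_force: 3.2
```

Call:
{"method": "servo_tool", "body": {
  "motion": [
    {"linear": [0,0,0.02],"delta_rot": [0,0,0],"fingers": 0},
    {"linear": [0,0,0.02],"delta_rot": [0,0,0],"fingers": 0}
  ]
}}

```text
clock: 12.48
eef_pos: [0.5116, 0.1978, 0.0712]
orientation: [-3.13, -0.268, 0.0]
contact_force: [-4.8, 1.1, 7.3]
finger_gap: 0.0003
grip_force: 3.4
```

Call:
{"method": "servo_tool", "body": {
  "motion": [
    {"linear": [0,0,0.02],"delta_rot": [0,0,0],"fingers": 0},
    {"linear": [0,0,0.02],"delta_rot": [0,0,0],"fingers": 0}
  ]
}}

```text
clock: 12.65
eef_pos: [0.5116, 0.1978, 0.0708]
orientation: [-3.13, -0.269, 0.0]
contact_force: [-3.8, 1.8, 6.0]
finger_gap: 0.0006
grip_force: 3.6
```

Call:
{"method": "servo_tool", "body": {
  "motion": [
    {"linear": [0,0,0.02],"delta_rot": [0,0,0],"fingers": 0},
    {"linear": [0,0,0.02],"delta_rot": [0,0,0],"fingers": 0}
  ]
}}

```text
clock: 12.82
eef_pos: [0.5116, 0.1978, 0.0705]
orientation: [-3.13, -0.269, 0.0]
contact_force: [-4.5, 1.5, 9.0]
finger_gap: 0.0003
grip_force: 4.6
```

Call:
{"method": "servo_tool", "body": {
  "motion": [
    {"linear": [0,0,0.02],"delta_rot": [0,0,0],"fingers": 0},
    {"linear": [0,0,0.02],"delta_rot": [0,0,0],"fingers": 0}
  ]
}}

```text
clock: 12.98
eef_pos: [0.5116, 0.1979, 0.0703]
orientation: [-3.13, -0.269, 0.0]
contact_force: [-4.7, 1.1, 11.0]
finger_gap: 0.0006
grip_force: 5.8
```

Call:
{"method": "servo_tool", "body": {
  "motion": [
    {"linear": [0,0,0.01],"delta_rot": [0,0,0],"fingers": 0},
    {"linear": [0,0,0.01],"delta_rot": [0,0,0],"fingers": 0},
    {"linear": [0,0,0.01],"delta_rot": [0,0,0],"fingers": 0},
    {"linear": [0,0,0.01],"delta_rot": [0,0,0],"fingers": 0},
    {"linear": [0,0,0.01],"delta_rot": [0,0,0],"fingers": 0}
  ]
}}

```text
clock: 13.4
eef_pos: [0.5116, 0.1979, 0.0702]
orientation: [-3.13, -0.269, -0.0]
contact_force: [-4.4, 0.7, 12.5]
finger_gap: 0.0007
grip_force: 6.2
```

The stop forces are about 9 N on the left, about 4 N in the middle and about 7–8 N on the right, so the middle unit is the soft one. Next I go above its block.

Call:
{"method": "servo_tool", "body": {
  "motion": [
    {"linear": [0,0,-1.2],"delta_rot": [0,0,0],"fingers": 0},
    {"linear": [0,0,-2.4],"delta_rot": [0,0,0],"fingers": 44},
    {"linear": [1.1,-0.8,-2.4],"delta_rot": [0,0,0],"fingers": 44},
    {"linear": [2.2,-1.6,-2.4],"delta_rot": [0,0,0],"fingers": 44},
    {"linear": [3.1,-2.35,-2.4],"delta_rot": [0,0,0],"fingers": 44}
  ]
}}

```text
clock: 13.82
eef_pos: [0.581, 0.268, 0.13]
orientation: [3.13, 0.264, 0.005]
contact_force: [0.3, 0.7, -0.9]
finger_gap: 0.0249
grip_force: 0.0
```

Call:
{"method": "servo_tool", "body": {
  "motion": [
    {"linear": [0,0,0],"delta_rot": [0,0,0],"fingers": 44},
    {"linear": [0,0,0],"delta_rot": [0,0,0],"fingers": 44},
    {"linear": [0,0,0],"delta_rot": [0,0,0],"fingers": 44}
  ]
}}

```text
clock: 14.07
eef_pos: [0.5778, 0.2672, 0.1283]
orientation: [3.129, 0.268, -0.002]
contact_force: [-0.5, -0.0, -0.6]
finger_gap: 0.0434
grip_force: 0.0
```

```bash
python3 - <<'E'
from h import *
s,t=capture('side'),capture('top')
o=np.hstack([cv2.resize(c['image'][y:y+100,x:x+80],(400,500),interpolation=2) for c,y,x in((t,120,290),(s,120,210))])
cv2.imwrite('pics/gr.png',o[:,:,::-1]); 
E
```

```text
(no output)
```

View pics/gr.png

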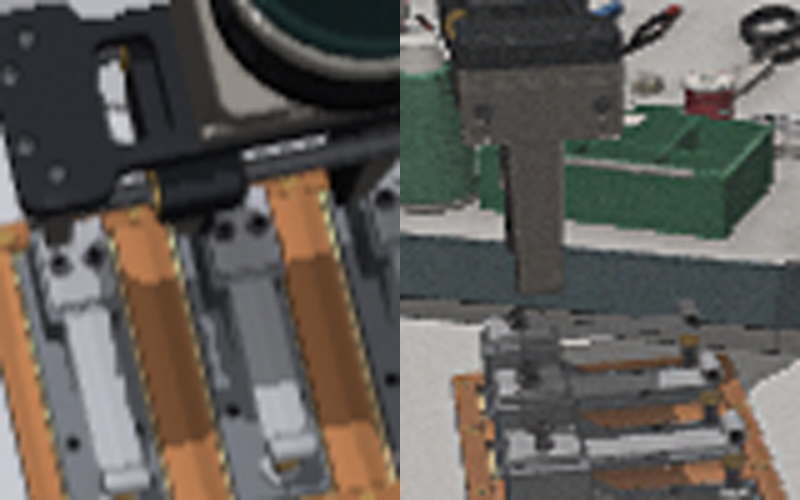

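The crop shows the gripper above the middle block, the finger at side (540,290) and the blocks below it at rows 310–440. The left and middle units look undisturbed in their pockets.

Call:
{"method": "servo_tool", "body": {
  "motion": [
    {"linear": [0.03,-0.07,0.8],"delta_rot": [0,0,0],"fingers": 44},
    {"linear": [0.03,-0.07,1.6],"delta_rot": [0,0,0],"fingers": 44},
    {"linear": [0.03,-0.07,1.9],"delta_rot": [0,0,0],"fingers": 44},
    {"linear": [0.03,-0.07,1.9],"delta_rot": [0,0,0],"fingers": 44}
  ]
}}

```text
clock: 14.5
eef_pos: [0.5773, 0.2683, 0.0795]
orientation: [3.128, 0.267, -0.006]
contact_force: [0.6, 0.4, -0.8]
finger_gap: 0.0445
grip_force: 0.0
```

Call:
{"method": "servo_tool", "body": {
  "motion": [
    {"linear": [0,0,0.15],"delta_rot": [0,0,0],"fingers": 44},
    {"linear": [0,0,0.3],"delta_rot": [0,0,0],"fingers": 44},
    {"linear": [0,0,0.4],"delta_rot": [0,0,0],"fingers": 44}
  ]
}}

```text
clock: 14.75
eef_pos: [0.5792, 0.2701, 0.0721]
orientation: [-3.13, -0.268, -0.002]
contact_force: [0.6, -0.4, -0.4]
finger_gap: 0.044
grip_force: 0.0
```

Continuing down to a TCP height of about 0.046, then closing.

Call:
{"method": "servo_tool", "body": {
  "motion": [
    {"linear": [0,0,0.2],"delta_rot": [0,0,0],"fingers": 44},
    {"linear": [0,0,0.4],"delta_rot": [0,0,0],"fingers": 44},
    {"linear": [0,0,0.6],"delta_rot": [0,0,0],"fingers": 44}
  ]
}}

```text
clock: 15.0
eef_pos: [0.5789, 0.2701, 0.0563]
orientation: [-3.13, -0.268, -0.001]
contact_force: [0.1, 0.0, 0.8]
finger_gap: 0.0443
grip_force: 0.0
```

Call:
{"method": "servo_tool", "body": {
  "motion": [
    {"linear": [0,0,0.2],"delta_rot": [0,0,0],"fingers": 44},
    {"linear": [0,0,0.4],"delta_rot": [0,0,0],"fingers": 44},
    {"linear": [0,0,0.4],"delta_rot": [0,0,0],"fingers": 44}
  ]
}}

```text
clock: 15.25
eef_pos: [0.5781, 0.2696, 0.0451]
orientation: [3.129, 0.268, -0.003]
contact_force: [-0.3, 0.1, -1.0]
finger_gap: 0.0438
grip_force: 0.0
```

Call:
{"method": "servo_tool", "body": {
  "motion": [
    {"linear": [0,0,0],"delta_rot": [0,0,0],"fingers": 20},
    {"linear": [0,0,0],"delta_rot": [0,0,0],"fingers": 20},
    {"linear": [0,0,0],"delta_rot": [0,0,0],"fingers": 20},
    {"linear": [0,0,0],"delta_rot": [0,0,0],"fingers": 20},
    {"linear": [0,0,0],"delta_rot": [0,0,0],"fingers": 20}
  ]
}}

```text
clock: 15.67
eef_pos: [0.5791, 0.2698, 0.0467]
orientation: [3.13, 0.267, 0.001]
contact_force: [0.4, 0.0, -0.4]
finger_gap: 0.0275
grip_force: 30.0
```

Call:
{"method": "servo_tool", "body": {
  "motion": [
    {"linear": [0,0,-0.2],"delta_rot": [0,0,0],"fingers": 20},
    {"linear": [0,0,-0.6],"delta_rot": [0,0,0],"fingers": 20},
    {"linear": [0,0,-1.2],"delta_rot": [0,0,0],"fingers": 20},
    {"linear": [0,0,-1.9],"delta_rot": [0,0,0],"fingers": 20},
    {"linear": [0,0,-2.6],"delta_rot": [0,0,0],"fingers": 20}
  ]
}}

```text
clock: 16.08
eef_pos: [0.5785, 0.2703, 0.1133]
orientation: [-3.13, -0.268, 0.0]
contact_force: [0.4, -0.0, -3.6]
finger_gap: 0.0279
grip_force: 30.0
```

Call:
{"method": "servo_tool", "body": {
  "motion": [
    {"linear": [0,0,-0.7],"delta_rot": [0,0,0],"fingers": 20},
    {"linear": [0,0,-1.4],"delta_rot": [0,0,0],"fingers": 20},
    {"linear": [0,0,-1.6],"delta_rot": [0,0,0],"fingers": 20},
    {"linear": [0,0,-1.6],"delta_rot": [0,0,0],"fingers": 20}
  ]
}}

```text
clock: 16.42
eef_pos: [0.5797, 0.2708, 0.1543]
orientation: [-3.129, -0.268, -0.006]
contact_force: [-0.1, -0.3, -3.3]
finger_gap: 0.0275
grip_force: 30.0
```

```bash
python3 - <<'E'
from h import *
o=monitor.observe(); print(np.round(o['q'],3),o['eef_pos'],o['contact_force'],o['moment'])
s,t=capture('side'),capture('top')
hsv=cv2.cvtColor(t['image'],cv2.COLOR_RGB2HSV)
o=np.hstack([cv2.resize(c['image'][y:y+120,x:x+100],(400,480),interpolation=2) for c,y,x in((t,120,290),(s,100,190))])
cv2.imwrite('pics/lift.png',o[:,:,::-1]); 
E
```

```text
[-0.105  0.609 -0.539  1.671  0.367  0.959 -2.176] [0.57972943 0.27082802 0.15429122] [-0.1052333  -0.34796498 -3.32238121] [ 0.04369254 -0.01921012  0.03719172]
```

View pics/lift.png

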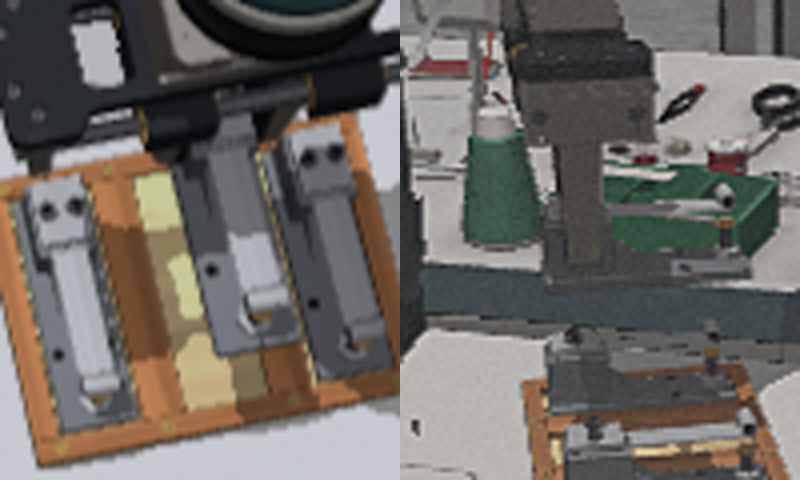

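The side crop shows the middle unit held level above its pocket, foot at about (650,265). The other two are still seated. Next I carry it to the tray, turning as it goes.

Call:
{"method": "servo_tool", "body": {
  "motion": [
    {"linear": [-1.0,-0.3,0],"delta_rot": [0,0,-0.08],"fingers": 20},
    {"linear": [-2.3,-0.6,0],"delta_rot": [0,0,-0.19],"fingers": 20},
    {"linear": [-3.6,-1.0,0],"delta_rot": [0,0,-0.3],"fingers": 20},
    {"linear": [-4.9,-1.3,0],"delta_rot": [0,0,-0.41],"fingers": 20},
    {"linear": [-6.2,-1.7,0],"delta_rot": [0,0,-0.52],"fingers": 20}
  ]
}}

```text
clock: 16.93
eef_pos: [0.4166, 0.2846, 0.1503]
orientation: [2.953, 1.071, -0.004]
contact_force: [0.1, 0.7, -3.4]
finger_gap: 0.0279
grip_force: 30.0
```

Call:
{"method": "servo_tool", "body": {
  "motion": [
    {"linear": [-0.4,-0.4,0],"delta_rot": [0,0,-0.11],"fingers": 20},
    {"linear": [-0.8,-0.8,0],"delta_rot": [0,0,-0.22],"fingers": 20},
    {"linear": [-1.2,-1.2,0],"delta_rot": [0,0,-0.33],"fingers": 20},
    {"linear": [-1.5,-1.5,0],"delta_rot": [0,0,-0.44],"fingers": 20},
    {"linear": [-1.7,-1.75,0],"delta_rot": [0,0,-0.55],"fingers": 20}
  ]
}}

```text
clock: 17.35
eef_pos: [0.3564, 0.2916, 0.1507]
orientation: [2.55, 1.834, -0.004]
contact_force: [-0.3, -0.1, -3.1]
finger_gap: 0.0277
grip_force: 30.0
```

Call:
{"method": "servo_tool", "body": {
  "motion": [
    {"linear": [0,0,0],"delta_rot": [0,0,-0.1],"fingers": 20},
    {"linear": [0,0,0],"delta_rot": [0,0,-0.21],"fingers": 20},
    {"linear": [0,0,0],"delta_rot": [0,0,-0.32],"fingers": 20},
    {"linear": [0,0,0],"delta_rot": [0,0,-0.32],"fingers": 20},
    {"linear": [0,0,0],"delta_rot": [0,0,-0.32],"fingers": 20}
  ]
}}

```text
clock: 17.77
eef_pos: [0.3578, 0.2918, 0.1509]
orientation: [-2.236, -2.206, 0.002]
contact_force: [1.0, -0.0, -3.2]
finger_gap: 0.0277
grip_force: 30.0
```

```bash
python3 - <<'E'
from h import *
s,t=capture('side'),capture('top')
o=np.hstack([cv2.resize(c['image'][y:y+120,x:x+100],(400,480),interpolation=2) for c,y,x in((t,220,300),(s,130,280))])
cv2.imwrite('pics/tray.png',o[:,:,::-1]); 
E
```

```text
(no output)
```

View pics/tray.png

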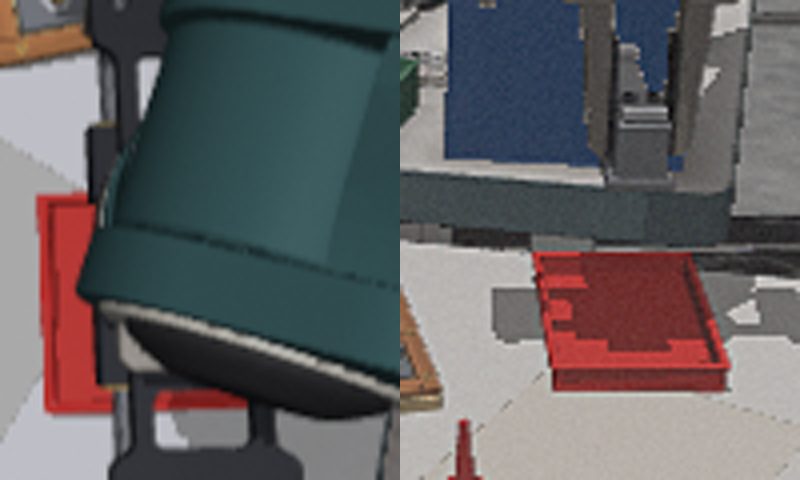

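The crop shows the unit held level above the tray. In the side view the tray spans (535–725, 255–390) and the block is centred above it. Lowering.

Call:
{"method": "servo_tool", "body": {
  "motion": [
    {"linear": [0,0,0.8],"delta_rot": [0,0,0],"fingers": 20},
    {"linear": [0,0,1.7],"delta_rot": [0,0,0],"fingers": 20},
    {"linear": [0,0,2.6],"delta_rot": [0,0,0],"fingers": 20},
    {"linear": [0,0,3.4],"delta_rot": [0,0,0],"fingers": 20},
    {"linear": [0,0,3.9],"delta_rot": [0,0,0],"fingers": 20}
  ]
}}

```text
clock: 18.28
eef_pos: [0.3576, 0.2915, 0.0522]
orientation: [-2.235, -2.208, 0.004]
contact_force: [0.0, 0.4, -4.1]
finger_gap: 0.0277
grip_force: 30.0
```

Call:
{"method": "servo_tool", "body": {
  "motion": [
    {"linear": [0,0,0],"delta_rot": [0,0,0],"fingers": 20},
    {"linear": [0,0,0],"delta_rot": [0,0,0],"fingers": 20}
  ]
}}

```text
clock: 18.45
eef_pos: [0.3578, 0.2923, 0.0539]
orientation: [-2.233, -2.209, 0.002]
contact_force: [-0.5, 0.7, -2.4]
finger_gap: 0.028
grip_force: 30.0
```

Call:
{"method": "servo_tool", "body": {
  "motion": [
    {"linear": [0,0,0.15],"delta_rot": [0,0,0],"fingers": 20},
    {"linear": [0,0,0.3],"delta_rot": [0,0,0],"fingers": 20},
    {"linear": [0,0,0.4],"delta_rot": [0,0,0],"fingers": 20},
    {"linear": [0,0,0.4],"delta_rot": [0,0,0],"fingers": 20}
  ]
}}

```text
clock: 18.78
eef_pos: [0.3584, 0.2921, 0.0441]
orientation: [2.233, 2.209, 0.0]
contact_force: [-0.5, -0.6, -3.9]
finger_gap: 0.0281
grip_force: 30.0
```

Call:
{"method": "servo_tool", "body": {
  "motion": [
    {"linear": [0,0,0.06],"delta_rot": [0,0,0],"fingers": 20},
    {"linear": [0,0,0.06],"delta_rot": [0,0,0],"fingers": 20}
  ]
}}

```text
clock: 18.95
eef_pos: [0.3583, 0.2922, 0.0426]
orientation: [2.233, 2.21, 0.0]
contact_force: [-0.5, 0.4, -4.3]
finger_gap: 0.0283
grip_force: 30.0
```

Call:
{"method": "servo_tool", "body": {
  "motion": [
    {"linear": [0,0,0.04],"delta_rot": [0,0,0],"fingers": 20},
    {"linear": [0,0,0.04],"delta_rot": [0,0,0],"fingers": 20}
  ]
}}

```text
clock: 19.12
eef_pos: [0.3583, 0.2922, 0.0415]
orientation: [2.233, 2.21, -0.0]
contact_force: [-0.4, 0.2, -4.0]
finger_gap: 0.0278
grip_force: 30.0
```

Call:
{"method": "servo_tool", "body": {
  "motion": [
    {"linear": [0,0,0.03],"delta_rot": [0,0,0],"fingers": 20},
    {"linear": [0,0,0.03],"delta_rot": [0,0,0],"fingers": 20}
  ]
}}

```text
clock: 19.28
eef_pos: [0.3583, 0.2923, 0.0411]
orientation: [2.232, 2.21, 0.0]
contact_force: [-0.8, -1.4, 2.2]
finger_gap: 0.0279
grip_force: 30.0
```

Call:
{"method": "servo_tool", "body": {
  "motion": [
    {"linear": [0,0,0],"delta_rot": [0,0,0],"fingers": 38},
    {"linear": [0,0,0],"delta_rot": [0,0,0],"fingers": 38},
    {"linear": [0,0,0],"delta_rot": [0,0,0],"fingers": 38},
    {"linear": [0,0,0],"delta_rot": [0,0,0],"fingers": 38}
  ]
}}

```text
clock: 19.62
eef_pos: [0.3584, 0.2924, 0.0409]
orientation: [2.233, 2.21, 0.001]
contact_force: [-0.8, -0.3, 0.1]
finger_gap: 0.0379
grip_force: 0.0
```

Call:
{"method": "servo_tool", "body": {
  "motion": [
    {"linear": [0,0,-0.3],"delta_rot": [0,0,0],"fingers": 38},
    {"linear": [0,0,-0.9],"delta_rot": [0,0,0],"fingers": 38},
    {"linear": [0,0,-2],"delta_rot": [0,0,0],"fingers": 38},
    {"linear": [0,0,-3.2],"delta_rot": [0,0,0],"fingers": 38},
    {"linear": [0,0,-4.5],"delta_rot": [0,0,0],"fingers": 38}
  ]
}}

```text
clock: 20.03
eef_pos: [0.3574, 0.2921, 0.1544]
orientation: [-2.231, -2.211, 0.003]
contact_force: [0.6, 0.4, 0.0]
finger_gap: 0.0376
grip_force: 0.0
```

Call:
{"method": "servo_tool", "body": {
  "motion": [
    {"linear": [-1,0,-1],"delta_rot": [0,0,0],"fingers": 38},
    {"linear": [-2,0,-2],"delta_rot": [0,0,0],"fingers": 38},
    {"linear": [-3,0.5,-2.5],"delta_rot": [0,0,0],"fingers": 38},
    {"linear": [-4,0.5,-2.5],"delta_rot": [0,0,0],"fingers": 38},
    {"linear": [-4,0.5,-2.5],"delta_rot": [0,0,0],"fingers": 38}
  ]
}}

```text
clock: 20.45
eef_pos: [0.3706, 0.1874, 0.2163]
orientation: [2.238, 2.2, -0.003]
contact_force: [-0.7, -0.1, -0.2]
finger_gap: 0.038
grip_force: 0.0
```

```bash
python3 - <<'E'
from h import *
s,t=capture('side'),capture('top')
o=np.hstack([cv2.resize(c['image'][y:y+180,x:x+140],(400,514),interpolation=2) for c,y,x in((t,160,280),(s,130,220))])
cv2.imwrite('pics/end.png',o[:,:,::-1]); 
E
```

```text
(no output)
```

View pics/end.png

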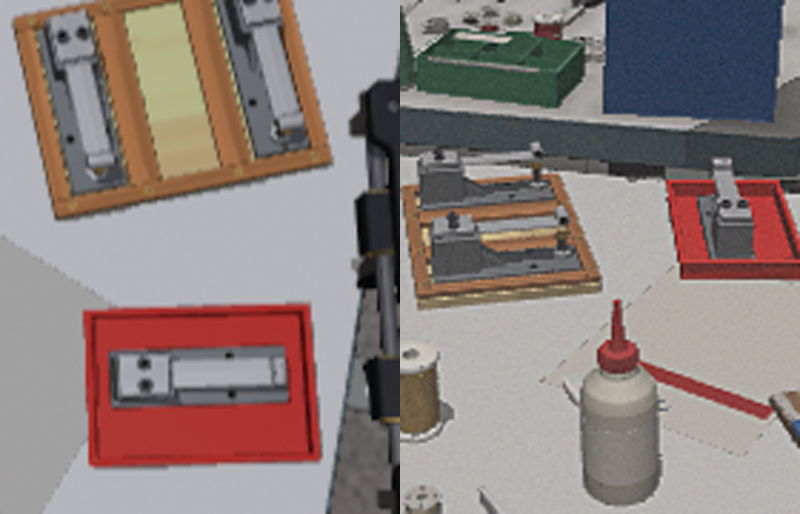

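The unit stands upright and central in the tray, with its foot at (200,375) in the top crop. Both sound units are in their pockets and the gripper is clear.

```bash
python3 -c "
from cell import r
print(r.job_done())"
```

```text
the job is handed in; nothing more can be done
None
```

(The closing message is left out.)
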